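Swap the open parts tray on the repair bench

ROBOT

A 6-joint arm with a two-finger parallel gripper is mounted at the origin on the work surface. World frame = base frame: x ahead of the robot, y to its left, z up, the work surface at z = 0. Lengths are in mm, angles in rad, forces in N, time in s.
With the tool pointing down it reaches from about 400 to 925 mm from the base axis. Payload 12.5 kg.
Tool frame: the origin (TCP) lies midway between the tips of the shut fingers; the grasp point (between the pads) lies 19 mm behind it; z points along the fingers, y is the line along which they close (so a half turn about z gives the same grasp; the last joint's range is limited). The gripper opens to 95 mm and grips with 3 to 60 N. Pads are 20 mm wide; open, the fingers measure 119 mm over their backs; the gripper's body (75 mm by 180 mm) begins 59 mm behind the grasp point.
Start: joints at [1.174, 0.491, 1.559, -0, 1.092, -0.106], TCP at [179.182, 598.783, 214.661] pointing down, gripper open.
Joint ranges: [-3.1, 3.1], [-0.84, 2.19], [0.05, 2.79], [-1.13, 4.28], [0.06, 2.93], [-2.69, 2.69]. Speed limits (rad/s): [2.22, 2.22, 2.79, 3.14, 3.14, 3.14].

INTERFACE

Orientations are given as [roll, pitch, yaw] about the fixed x, y, z axes, in that order (R = Rz(yaw) Ry(pitch) Rx(roll)).
In Python, from cell import state, read_camera, camera_info, env gives the robot as it stands.
- The arm moves only by the tool move_arm, never from a script. Its argument "commands" is a list of rows, each a list of 3 entries, a list of its own where there are three numbers: the shift along the world's x, y, z in cm, then the turn, a rotation vector about the world's x, y, z in degrees, then the opening, from 0 (shut) to 1 (fully open). A call has 1 to 10 rows; each row shifts and turns the commanded pose from where the row before left it; what a row does not reach is not made up. A row lasts 1/10 s, in which the tool goes at most 50 mm and 8.59 degrees, less where a joint would pass 70% of its speed; a pose out of reach is approached as far as the arm can. A call with a gripper value outside its range is refused whole. The fingers move at their own pace and stop on an object; the grip force is fixed at half the most. Time passes only in rows, so rows that do not move let the fingers close. It gives the time, the measured TCP pose, the force, the opening and the grip force at its end, in the units of the state.
- state(): the state, without advancing time (a new reading comes with each control period).
- read_camera(name): name is "side" or "top"; returns the picture (420x560x3 uint8, blue, green, red); there is no depth.
- camera_info(name): a dict with "K" (3x3 intrinsics, pixels), "k1" (the pictures are not rectified: a ray, as slopes to the right and down, at radius r is drawn at 1 + k1 r^2 times it, then the intrinsics apply), "cam_to_world" (4x4, takes a point from camera to world coordinates). Camera axes: x right, y down, z forward; pixel columns grow to the right and rows downward; lengths in mm; the calibration is good to about 2 mm. A picture is of the moment at which its call begins. camera_info takes no time and is no camera call.
- env.job_done(): hands the job in; it is judged then, once.
The state is a dict: "t": time; "joints": joint angles; "qvel": joint speeds; "tau": joint torques, N m; "eef_pos": TCP position; "tcp_rot": TCP orientation; "ft_force": force on the tool from outside, world axes, zero at the start; "moment": the same for the moment, N m; "opening": opening from 0.0 (shut) to 1.0 (fully open); "grip_force": force on a finger pad.
Only numpy, scipy, OpenCV 4.12 (cv2) and the standard library are available. Lean on these libraries where they do the work, as an engineer would, in place of code of your own. Each camera call takes 0.05 s, during which the arm holds its last target. There are 200 camera calls.

TASK

Only one parts tray may stand open at a time. Push the blue tray, which was left open, fully home; then hook a fingertip behind the front lip of the orange tray, in its open hopper, and draw it all the way out to its stop. Do not pinch or lift anything, leave the white tray alone, and leave the small things standing and lying around where they are; finish clear of everything.

Things in the scene. Friction and masses are not known exactly. Their poses are not given: they have to be found in the camera images.
- blue_unit: Unit of the blue tray: grey metal housing, 140 deep (x) x 116 wide (y) x 80 tall, standing fixed on the 3 thick black mat, a patch of its tray's colour on top. Origin: centre of its underside. Its own -x axis is the direction in which its tray slides out, roughly towards the robot; the units stand in any order and slightly turned.
- orange_unit: Unit of the orange tray: grey metal housing, 140 deep (x) x 116 wide (y) x 80 tall, standing fixed on the 3 thick black mat, a patch of its tray's colour on top. Origin: centre of its underside. Its own -x axis is the direction in which its tray slides out, roughly towards the robot; the units stand in any order and slightly turned.
- blue_lip (a point): Middle of the top edge of the blue tray's front lip (moves with the tray; axes as its unit's: -x is outward). The lip is an upright wall 6 thick (this point is mid-thickness), 100 wide, its top 53 above the bench. Behind it (own +x) is the open hopper pocket of the tray: 59 clear along x when the tray is fully home, more when out, and 92 clear across; its floor is 12 above the bench, its side walls reach 42 above the bench, and nothing is in the pocket.
- orange_lip (a point): Middle of the top edge of the orange tray's front lip (moves with the tray; axes as its unit's: -x is outward). The lip is an upright wall 6 thick (this point is mid-thickness), 100 wide, its top 53 above the bench. Behind it (own +x) is the open hopper pocket of the tray: 59 clear along x when the tray is fully home, more when out, and 92 clear across; its floor is 12 above the bench, its side walls reach 42 above the bench, and nothing is in the pocket.
- white_lip (a point): Middle of the top edge of the white tray's front lip (moves with the tray; axes as its unit's: -x is outward). The lip is an upright wall 6 thick (this point is mid-thickness), 100 wide, its top 53 above the bench. Behind it (own +x) is the open hopper pocket of the tray: 59 clear along x when the tray is fully home, more when out, and 92 clear across; its floor is 12 above the bench, its side walls reach 42 above the bench, and nothing is in the pocket.
- blue_tray (a joint): How far the blue tray is out, in m: 0 fully home, 0.09 all the way out at its stop. Sliding friction about 2 N, no spring: it stays where left. Starts well out.
- orange_tray (a joint): How far the orange tray is out, in m: 0 fully home, 0.09 all the way out at its stop. Sliding friction about 2 N, no spring: it stays where left. Starts home or nearly so.
- capacitor: Loose black round capacitor can with a silvery top, diameter 22, 42 tall, standing on the mat in the gap between two units' trays. Origin: centre of its underside.
- dial: Loose aluminium control knob, diameter 26, 20 tall, standing on the mat in the other gap. Origin: centre of its underside.
- cleaner: Loose white plastic bottle with a red cap, diameter 48, 110 tall, standing on the mat to the right of the units. Origin: centre of its underside.
- driver: Loose screwdriver, 180 long, lying on the mat to the left of the units. Origin: under its middle.

How it is judged (in metres and radians):
On the way, in this order (a step that is already met when the one before it is completed fails the run):
1. the blue tray is pushed fully home (within 5 mm) (value of joint blue_tray below 0.005 m), for 0.1 s.
2. a fingertip pulls on the back of the orange tray's lip while the tray is still less than 60 mm out (contact force between the fingers and orange_lip_back above 0.4 N and value of joint orange_tray below 0.06 m), for 0.1 s.
3. the orange tray is drawn out to its stop (within 7 mm) (value of joint orange_tray above 0.083 m), for 0.1 s.
At the end, for the whole second after the job is handed in: The orange tray is out to within 7 mm of its stop and still, the blue tray is home within 5 mm, the white tray is within 8 mm of where it was, and the capacitor, knob, bottle and screwdriver are within 20 mm of where they were, the first three upright (value of joint orange_tray above 0.083 m and value of joint blue_tray below 0.005 m and distance of white_lip from where it was at the start of the episode below 0.008 m and velocity of joint orange_tray between -0.01 and 0.01 m/s and distance of each of capacitor, dial, cleaner, driver from where it was at the start of the episode below 0.02 m and angle between each of capacitor, dial, cleaner's own z axis and vertical below 0.2 rad); the robot touches nothing.
It fails at once if two trays stand open (blue and orange both more than 35 mm out) (value of joint each of blue_tray, orange_tray above 0.035 m).
It fails at once if orange tray's lip is pinched (fingers press on its back and front at once) (contact force between the fingers and orange_lip_back above 1 N and contact force between the fingers and orange_lip_front above 1 N).
It fails at once if blue tray's lip is pinched (fingers press on its back and front at once) (contact force between the fingers and blue_lip_back above 1 N and contact force between the fingers and blue_lip_front above 1 N).
It fails at once if the white tray is moved more than 15 mm (distance of white_lip from where it was at the start of the episode above 0.015 m).
It fails at once if a bystander is lifted, carried, or moved more than 30 mm (distance of any of capacitor, dial, cleaner, driver from where it was at the start of the episode above 0.03 m).
It also fails if it takes over 45 s, if anything falls off the work surface, if the arm or the gripper's body presses on something with over 40 N, if the wrist force passes 120 N, or if a joint passes its speed limit or range.

## Working session

There is one attempt and no reset: what is moved stays moved. The work goes in short steps, Python scripts to look and compute and a tool call to move; the robot and the scene stay as the last step left them, time stands still between calls to the robot, and variables do not carry over. Pictures are saved under pics/ and viewed, at most 10 in all, crops included, and the job is handed in when it is done.

Besides the shell and the picture viewer there is one more tool, called by a JSON object that holds its "op" and its "data". move_arm: Moves the arm, as the interface text tells. Its arguments: {"type":"object","properties":{"commands":{"type":"array"}},"required":["commands"]}

```bash
mkdir -p pics; python3 - <<'E'
from cell import *
import cv2
for n in("top","side"):
    cv2.imwrite(f"pics/{n}0.png",cv2.resize(read_camera(n),(784,588)))
    i=camera_info(n);print(n,i)
print(state())
E
```

```text
top {'K': array([[528.90038625,   0.        , 280.75580114],
       [  0.        , 528.90038625, 204.07130004],
       [  0.        ,   0.        ,   1.        ]]), 'k1': 0.034181403792408784, 'cam_to_world': array([[-8.42141064e-04, -9.97888921e-01,  6.49383795e-02,
         5.82650917e+02],
       [-9.99909263e-01,  1.71335937e-03,  1.33615542e-02,
         1.61136754e+01],
       [-1.34446097e-02, -6.49212349e-02, -9.97799817e-01,
         1.18823128e+03],
       [ 0.00000000e+00,  0.00000000e+00,  0.00000000e+00,
         1.00000000e+00]])}
side {'K': array([[401.70311612,   0.        , 285.07520039],
       [  0.        , 401.70311612, 212.60695216],
       [  0.        ,   0.        ,   1.        ]]), 'k1': -0.053060442828275746, 'cam_to_world': array([[-9.92041218e-01, -7.11603008e-02,  1.03877014e-01,
         5.77826539e+02],
       [-1.25577650e-01,  6.19378621e-01, -7.74984114e-01,
         7.14752687e+02],
       [-9.19109926e-03, -7.81860816e-01, -6.23385265e-01,
         6.07217509e+02],
       [ 0.00000000e+00,  0.00000000e+00,  0.00000000e+00,
         1.00000000e+00]])}
{'t': 0.1, 'joints': array([ 1.17438969e+00,  4.91476490e-01,  1.55939172e+00, -2.71078843e-05,
        1.09171096e+00, -1.05614197e-01]), 'qvel': array([-0.00046425, -0.00095663, -0.0002072 , -0.00127539, -0.00038575,
       -0.00037791]), 'tau': array([ 2.30009202e-03, -6.13620758e+01, -2.58605003e+01,  6.93437504e-02,
        4.70307050e-02, -9.76950514e-05]), 'eef_pos': array([179.10212015, 598.55821335, 214.13323919]), 'tcp_rot': array([-3.14060909e+00, -8.00873498e-05,  2.85081269e+00]), 'ft_force': array([ 0.50273103, -0.7554463 , -0.18228105]), 'moment': array([-0.00463233, -0.02465155,  0.05928389]), 'grip_force': 0.0, 'opening': 1.0014419205323146}
```

View pics/top0.png

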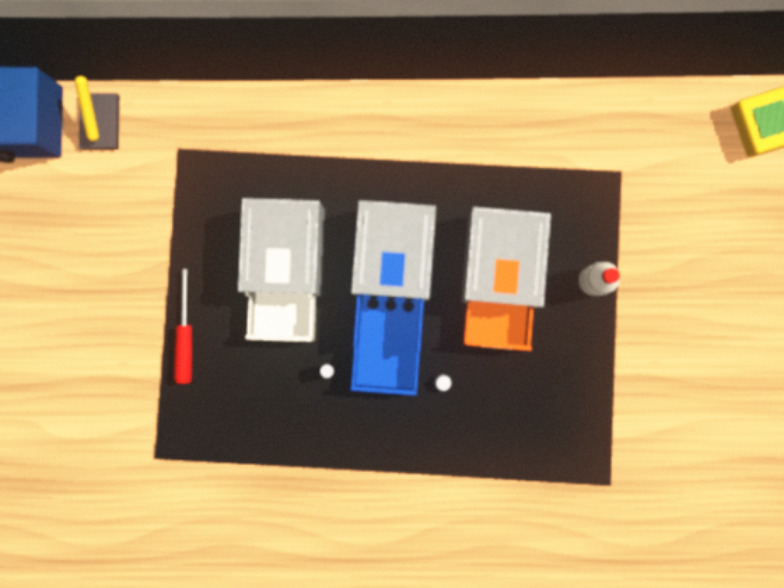

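View pics/side0.png

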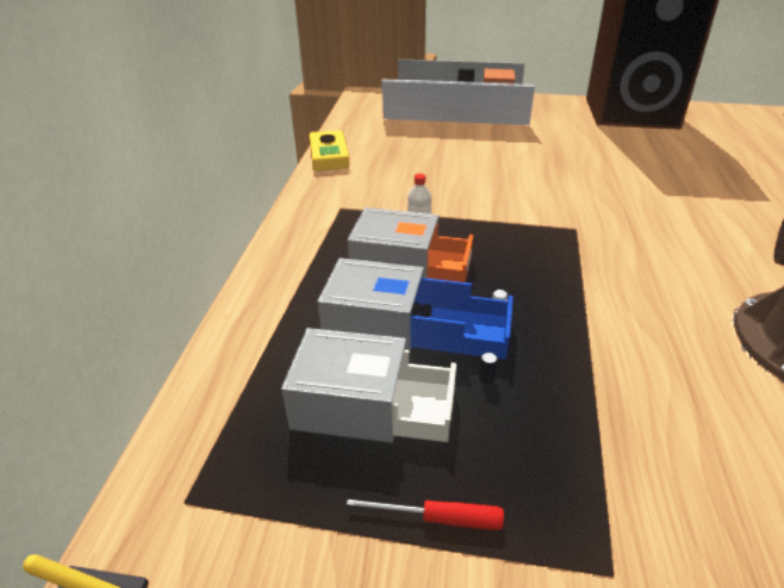

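The top view (784x588 scale) shows white on the left, blue in the middle and orange on the right. Blue is open, its lip running (351,391)-(417,394). Orange's lip is at (464,347)-(532,350). There are small items at (327,371) and (443,383), the bottle is at about (600,280) and the screwdriver at (184,330).

```bash
cat > h.py <<'E'
from cell import *
import numpy as np, cv2
def pt(n,u,v,z,s=1.4):
    i=camera_info(n);K=i["K"];T=i["cam_to_world"]
    p=cv2.undistortPoints(np.array([[[(u+.5)/s-.5,(v+.5)/s-.5]]],float),K,np.array([i["k1"],0,0,0.]))[0,0]
    d=T[:3,:3]@[*p,1];o=T[:3,3];return (o+d*(z-o[2])/d[2]).round(1)
E
python3 - <<'E'
from h import *
for k,l,z in [("blue lip out",[(351,391),(417,394)],53),("orange lip out",[(464,347),(532,350)],53),("white lip",[(246,341),(313,341)],53),
 ("blue roof FL FR BL BR",[(352,294),(429,298),(358,201),(436,206)],83),("or roof",[(466,301),(545,306),(472,207),(551,213)],83),
 ("L item",[(327,371)],30),("R item",[(443,383)],45),("bottle cap",[(611,275)],112)]:
    print(k,[tuple(pt("top",*p,z)) for p in l])
im=read_camera("top");c=im[200:300,230:400];cv2.imwrite("pics/crop.png",cv2.resize(c,(800,470),interpolation=cv2.INTER_CUBIC))
E
```

```text
blue lip out [(np.float64(496.3), np.float64(95.8), np.float64(53.0)), (np.float64(491.8), np.float64(-4.6), np.float64(53.0))]
orange lip out [(np.float64(562.9), np.float64(-76.5), np.float64(53.0)), (np.float64(558.4), np.float64(-179.8), np.float64(53.0))]
white lip [(np.float64(572.4), np.float64(256.8), np.float64(53.0)), (np.float64(572.2), np.float64(154.2), np.float64(53.0))]
blue roof FL FR BL BR [(np.float64(642.5), np.float64(92.6), np.float64(83.0)), (np.float64(636.4), np.float64(-22.4), np.float64(83.0)), (np.float64(782.9), np.float64(84.0), np.float64(83.0)), (np.float64(774.9), np.float64(-33.5), np.float64(83.0))]
or roof [(np.float64(631.8), np.float64(-77.6), np.float64(83.0)), (np.float64(624.2), np.float64(-194.7), np.float64(83.0)), (np.float64(773.2), np.float64(-87.5), np.float64(83.0)), (np.float64(763.6), np.float64(-205.6), np.float64(83.0))]
L item [(np.float64(525.4), np.float64(134.9), np.float64(30.0))]
R item [(np.float64(507.9), np.float64(-44.7), np.float64(45.0))]
bottle cap [(np.float64(668.0), np.float64(-284.8), np.float64(112.0))]
```

View pics/crop.png

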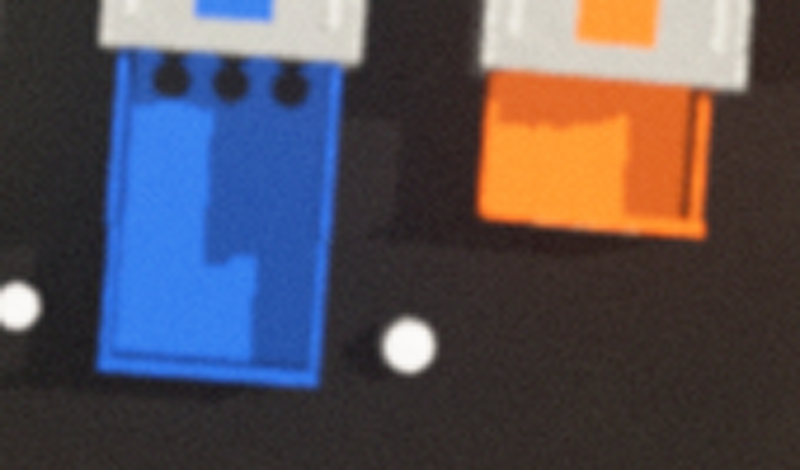

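The crop shows blue's lip as a line at (97,365)-(320,378) and orange's at (478,212)-(706,232). Both units are turned by about -0.067 rad. Next I'll shut the fingers and move in front of the blue lip.

{"op": "move_arm", "data": {"commands": [[[1.4,-2.75,0],[0,0,0.65],0],[[1.4,-2.75,0],[0,0,0.65],0],[[1.4,-2.75,0],[0,0,0.65],0],[[1.4,-2.75,0],[0,0,0.65],0],[[1.4,-2.75,0],[0,0,0.65],0],[[1.4,-2.75,0],[0,0,0.65],0],[[1.4,-2.75,0],[0,0,0.65],0],[[1.4,-2.75,0],[0,0,0.65],0],[[1.4,-2.75,0],[0,0,0.65],0],[[1.4,-2.75,0],[0,0,0.65],0]]}}

```text
t: 1.15
eef_pos: [319.5, 322.6, 214.6]
tcp_rot: [3.142, -0.0, 2.965]
ft_force: [0.6, 0.3, -0.6]
opening: 0.216
grip_force: 0.0
```

{"op": "move_arm", "data": {"commands": [[[1.4,-2.75,0],[0,0,0.65],0],[[1.4,-2.75,0],[0,0,0.65],0],[[1.4,-2.75,0],[0,0,0.65],0],[[1.4,-2.75,0],[0,0,0.65],0],[[1.4,-2.75,0],[0,0,0.65],0],[[1.4,-2.75,0],[0,0,0.65],0],[[1.4,-2.75,0],[0,0,0.65],0],[[1.4,-2.75,0],[0,0,0.65],0],[[1.4,-2.75,0],[0,0,0.65],0],[[1.4,-2.75,0],[0,0,0.65],0]]}}

```text
t: 2.15
eef_pos: [459.5, 47.5, 214.6]
tcp_rot: [3.141, -0.0, 3.078]
ft_force: [1.4, 0.2, 0.1]
opening: 0.007
grip_force: 0.0
```

{"op": "move_arm", "data": {"commands": [[[-0.2,0,-2.5],[0,0,0],0],[[-0.2,0,-2.5],[0,0,0],0],[[-0.1,0,-2.5],[0,0,0],0],[[0,0,-2.5],[0,0,0],0],[[0,0,-2.5],[0,0,0],0],[[0,0,-2.5],[0,0,0],0],[[0,0,-2.0],[0,0,0],0],[[0,0,-1.0],[0,0,0],0],[[0,0,0],[0,0,0],0]]}}

```text
t: 3.05
eef_pos: [453.7, 48.8, 33.8]
tcp_rot: [3.142, -0.002, 3.078]
ft_force: [0.0, 0.2, 0.1]
opening: 0.004
grip_force: 0.0
```

```bash
python3 - <<'E'
from h import *
cv2.imwrite("pics/side1.png",cv2.resize(read_camera("side")[130:340,180:460],(800,600),interpolation=cv2.INTER_CUBIC))
E
```

```text
(no output)
```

View pics/side1.png

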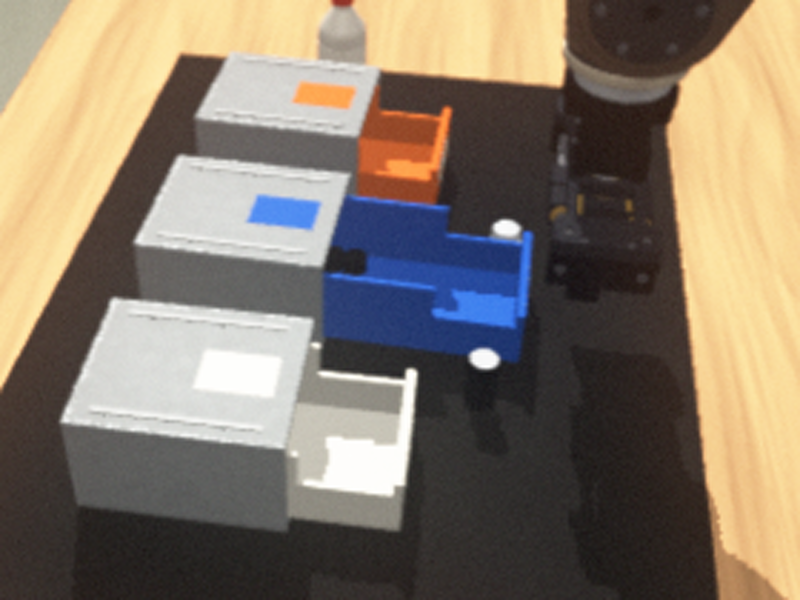

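The side view shows the gripper (600,230) clear in front of the blue lip (525,270), with both small items beside the tray. I'll push now.

{"op": "move_arm", "data": {"commands": [[[1.0,-0.06,0],[0,0,0],0],[[1.0,-0.07,0],[0,0,0],0],[[1.0,-0.06,0],[0,0,0],0],[[0.8,-0.06,0],[0,0,0],0],[[0.8,-0.06,0],[0,0,0],0],[[0.8,-0.05,0],[0,0,0],0],[[0.8,-0.06,0],[0,0,0],0],[[0.8,-0.05,0],[0,0,0],0],[[0.8,-0.06,0],[0,0,0],0],[[0.8,-0.05,0],[0,0,0],0]]}}

```text
t: 4.1
eef_pos: [540.8, 42.9, 34.6]
tcp_rot: [3.142, -0.0, 3.078]
ft_force: [-2.5, -2.0, 0.4]
opening: 0.002
grip_force: 1.2
```

{"op": "move_arm", "data": {"commands": [[[0.8,-0.06,0],[0,0,0],0],[[0.4,-0.03,0],[0,0,0],0],[[0.2,-0.01,0],[0,0,0],0],[[0.2,-0.01,0],[0,0,0],0],[[0.2,-0.01,0],[0,0,0],0]]}}

```text
t: 4.6
eef_pos: [558.1, 41.8, 34.6]
tcp_rot: [3.142, -0.0, 3.078]
ft_force: [-2.5, -2.0, -1.0]
opening: 0.004
grip_force: 1.0
```

{"op": "move_arm", "data": {"commands": [[[0.2,-0.01,0],[0,0,0],0],[[0.2,-0.01,0],[0,0,0],0],[[0.1,0,0],[0,0,0],0]]}}

```text
t: 4.9
eef_pos: [563.3, 41.6, 34.6]
tcp_rot: [3.141, 0.0, 3.078]
ft_force: [-1.9, -2.2, -1.2]
opening: 0.005
grip_force: 1.0
```

{"op": "move_arm", "data": {"commands": [[[0.1,-0.01,0],[0,0,0],0],[[0.1,-0.01,0],[0,0,0],0]]}}

```text
t: 5.1
eef_pos: [564.3, 41.5, 34.6]
tcp_rot: [3.141, -0.002, 3.078]
ft_force: [-9.4, 0.0, 4.8]
opening: 0.005
grip_force: 4.5
```

{"op": "move_arm", "data": {"commands": [[[0.1,0,0],[0,0,0],0],[[0,0,0],[0,0,0],0],[[0,0,0],[0,0,0],0]]}}

```text
t: 5.4
eef_pos: [564.4, 41.5, 34.6]
tcp_rot: [-3.142, -0.004, 3.078]
ft_force: [-9.0, -1.4, 5.6]
opening: 0.009
grip_force: 5.1
```

{"op": "move_arm", "data": {"commands": [[[-0.5,0.03,0],[0,0,0],0],[[-1.5,0.1,0],[0,0,0],0],[[-1.5,0.1,1.5],[0,0,0],0],[[0,0,3],[0,0,0],0],[[0,0,3],[0,0,0],0],[[0,0,3],[0,0,0],0],[[0,0,2],[0,0,0],0],[[0,0,0],[0,0,0],0]]}}

```text
t: 6.2
eef_pos: [532.7, 43.8, 162.4]
tcp_rot: [3.141, 0.006, 3.078]
ft_force: [0.3, -0.0, -1.0]
opening: 0.004
grip_force: 0.0
```

```bash
python3 - <<'E'
from h import *
cv2.imwrite("pics/top2.png",cv2.resize(read_camera("top")[130:340,180:460],(800,600),interpolation=cv2.INTER_CUBIC))
print(state()["eef_pos"])
E
```

```text
[531.92755843  43.74467785 160.68374742]
```

View pics/top2.png

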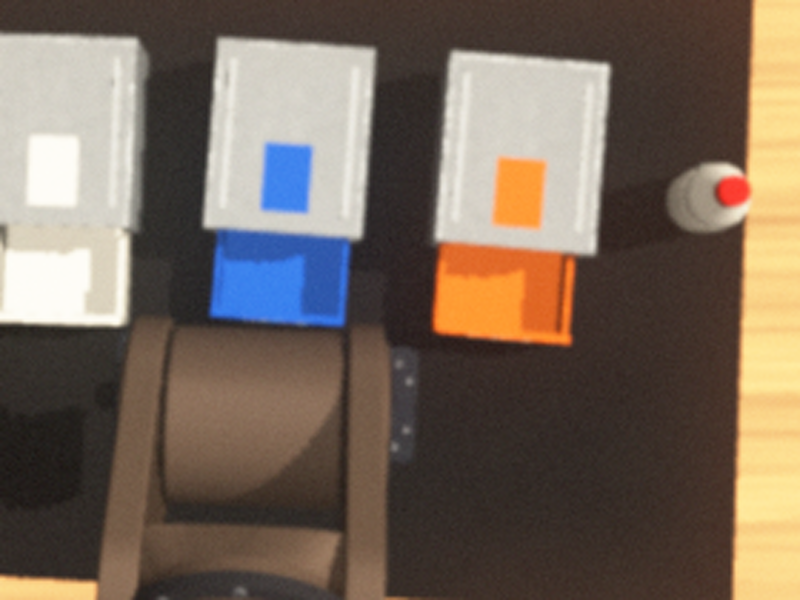

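Blue is home: its lip is at (210-350, 320), level with white's. Orange is still nearly closed, its lip at (432,333)-(570,343). Now I'll go into the orange hopper.

{"op": "move_arm", "data": {"commands": [[[0.9,-2.9,0],[0,0,0],0],[[0.9,-2.9,0],[0,0,0],0],[[0.9,-2.9,0],[0,0,0],0],[[0.9,-2.9,0],[0,0,0],0],[[1.0,-2.9,0],[0,0,0],0],[[1.0,-2.9,0],[0,0,0],0],[[0,0,0],[0,0,0],0],[[0,0,0],[0,0,0],0]]}}

```text
t: 7.05
eef_pos: [586.7, -130.4, 158.1]
tcp_rot: [3.141, -0.002, 3.077]
ft_force: [0.4, 0.5, 0.2]
opening: 0.006
grip_force: 0.0
```

{"op": "move_arm", "data": {"commands": [[[0,0,-2.5],[0,0,0],0],[[0,0,-2.5],[0,0,0],0],[[0,0,-2.5],[0,0,0],0],[[0,0,-1.5],[0,0,0],0],[[0,0,-1.0],[0,0,0],0],[[0,0,-1.0],[0,0,0],0],[[0,0,-1.0],[0,0,0],0],[[0,0,-0.6],[0,0,0],0],[[0,0,0],[0,0,0],0]]}}

```text
t: 7.95
eef_pos: [586.9, -130.1, 33.0]
tcp_rot: [3.141, -0.001, 3.078]
ft_force: [1.5, -0.4, 0.5]
opening: -0.001
grip_force: 0.0
```

```bash
python3 - <<'E'
from h import *
cv2.imwrite("pics/side3.png",cv2.resize(read_camera("side")[130:340,180:460],(800,600),interpolation=cv2.INTER_CUBIC))
E
```

```text
(no output)
```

View pics/side3.png

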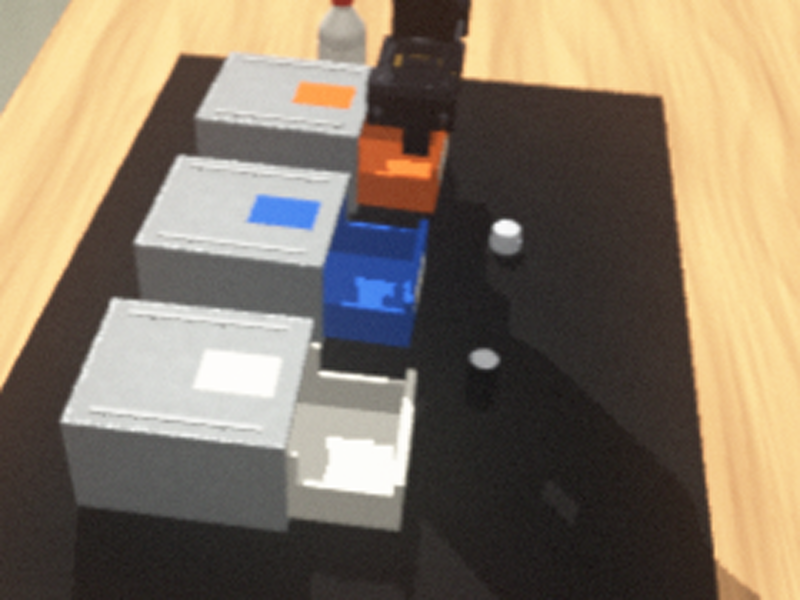

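The fingers (415,140) are inside the orange pocket; the knob at (505,237) and capacitor at (483,370) are still standing. I'll pull.

{"op": "move_arm", "data": {"commands": [[[-0.5,0.03,0],[0,0,0],0],[[-0.5,0.04,0],[0,0,0],0],[[-0.5,0.03,0],[0,0,0],0],[[-0.5,0.04,0],[0,0,0],0],[[-0.5,0.03,0],[0,0,0],0],[[-0.5,0.04,0],[0,0,0],0],[[-0.8,0.05,0],[0,0,0],0],[[-0.8,0.06,0],[0,0,0],0],[[-0.8,0.05,0],[0,0,0],0],[[-0.8,0.06,0],[0,0,0],0]]}}

```text
t: 9.0
eef_pos: [524.4, -125.9, 33.6]
tcp_rot: [3.141, -0.0, 3.078]
ft_force: [2.4, 2.8, 0.4]
opening: 0.005
grip_force: 1.2
```

{"op": "move_arm", "data": {"commands": [[[-0.8,0.05,0],[0,0,0],0],[[-0.8,0.06,0],[0,0,0],0],[[-0.6,0.04,0],[0,0,0],0],[[-0.4,0.03,0],[0,0,0],0],[[-0.3,0.02,0],[0,0,0],0],[[-0.2,0.01,0],[0,0,0],0]]}}

```text
t: 9.6
eef_pos: [494.1, -123.9, 33.7]
tcp_rot: [3.142, 0.0, 3.078]
ft_force: [2.3, 2.3, -0.0]
opening: 0.004
grip_force: 1.0
```

{"op": "move_arm", "data": {"commands": [[[-0.2,0.01,0],[0,0,0],0],[[-0.2,0.02,0],[0,0,0],0],[[-0.2,0.01,0],[0,0,0],0]]}}

```text
t: 9.9
eef_pos: [491.9, -124.1, 34.0]
tcp_rot: [-3.14, 0.009, 3.077]
ft_force: [25.8, 9.0, -13.6]
opening: 0.009
grip_force: 12.6
```

{"op": "move_arm", "data": {"commands": [[[-0.1,0.01,0],[0,0,0],0],[[-0.1,0.01,0],[0,0,0],0]]}}

```text
t: 10.1
eef_pos: [491.9, -124.3, 34.2]
tcp_rot: [-3.139, 0.013, 3.076]
ft_force: [32.1, 8.3, -16.7]
opening: 0.005
grip_force: 15.3
```

The tray has hit its stop. I'll back off the lip and rise clear.

{"op": "move_arm", "data": {"commands": [[[0.5,-0.03,0],[0,0,0],0],[[0.8,-0.05,0],[0,0,0],0],[[1.0,-0.07,0],[0,0,0],0],[[0,0,1],[0,0,0],0],[[0,0,3],[0,0,0],0],[[0,0,3],[0,0,0],0],[[0,0,3],[0,0,0],0],[[0,0,3],[0,0,0],0],[[0,0,3],[0,0,0],0],[[0,0,0],[0,0,0],0]]}}

```text
t: 11.1
eef_pos: [510.1, -125.2, 197.8]
tcp_rot: [-3.14, 0.006, 3.078]
ft_force: [-0.1, -0.7, -0.4]
opening: 0.003
grip_force: 0.0
```

{"op": "move_arm", "data": {"commands": [[[0,4,1],[0,0,0],0],[[0,4,1],[0,0,0],0],[[0,4,1],[0,0,0],0],[[0,4,1],[0,0,0],0],[[0,4,0],[0,0,0],0],[[0,4,0],[0,0,0],0],[[0,4,0],[0,0,0],0],[[0,4,0],[0,0,0],0],[[0,0,0],[0,0,0],0],[[0,0,0],[0,0,0],0]]}}

```text
t: 12.1
eef_pos: [508.5, 195.5, 233.2]
tcp_rot: [-3.141, -0.001, 3.08]
ft_force: [-0.7, -0.7, 0.0]
opening: 0.008
grip_force: 0.0
```

```bash
python3 - <<'E'
from h import *
cv2.imwrite("pics/top4.png",cv2.resize(read_camera("top"),(784,588)))
print(state()["eef_pos"])
E
```

```text
[508.74404893 194.77264746 233.34368964]
```

View pics/top4.png

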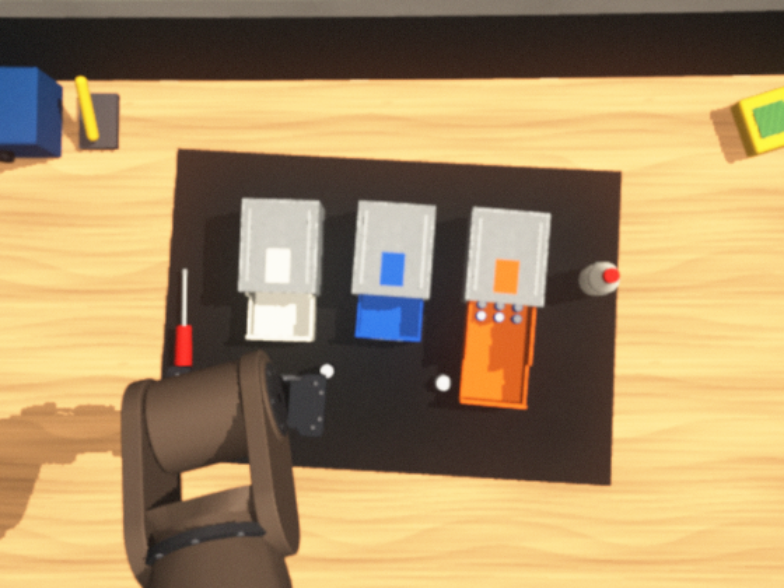

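Orange is fully out, its lip at (460,404)-(526,408). Blue is home, its lip at about (388,340). White, the capacitor (327,371), knob (443,383) and bottle are where they were. The screwdriver's visible part hasn't moved, and the arm is clear above it.

```bash
python3 -c "
from cell import env
print(env.job_done())"
```

```text
the job is handed in; nothing more can be done
None
```

The blue tray is pushed fully home and the orange tray is drawn out to its stop. In the last picture the white tray and the small things stood where they were, with only the screwdriver partly hidden by the arm. The arm finished clear, and the job is handed in; no verdict was returned.

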